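# Sweep the clamp nuts into the tilt-out bin and shut it

### The job

With closed fingers, sweep the three loose steel nuts across the top of the small crate and off its front edge into the clear bin that is tilted open there, then push the bin fully shut with the nuts inside. Do not pick the nuts up, and leave the dish, phone housing, pry bar and everything else where they are.

Things in the scene. Friction and masses are not known exactly. Their poses are not given: they have to be found in the camera images.
- crate: low pale wooden crate, 180 (x) by 360 (y) by 100 mm high, fixed (it does not move), topped with a flat hardboard sheet without a rim (its top 100 mm above the bench). Origin: centre of its underside. Its -x face is the front, its edge 90 mm from the origin; a window 156 mm wide in the middle of the front holds the bin. The nuts lie on the top behind the bin, the dish and the phone housing at the two ends
- bin (a joint): tilt of the clear acrylic bin, rad: 0 = shut (front panel upright, flush with the crate's front), 0.8 = fully tilted out to the crate's -x. Starts at 0.62 to 0.78; hinge friction keeps it where it is left, 2 to 4 N at the lip moves it. Hinge line along the crate's y, 90 mm in front of its origin, 10 mm above the bench. 150 mm wide, walls 4 mm; panel 78 mm high, floor 70 mm deep, back wall 30 mm high
- bin_lip (a point): middle of the top edge of the bin's front panel, on its outer face (moves with the bin). It stands out in front of the crate's front edge by 78 mm times sin(tilt), so that things pushed over the crate's edge drop into the bin
- bin_floor (a point): centre of the bin's inner floor (moves with the bin): 35 mm behind the hinge line when shut; x towards the back, y along the width, z away from the floor
- nut1: one of three identical loose plain steel hexagon nuts (M12: 19 mm across flats, 22 mm across corners, 10 mm high, 11 mm bore, 17 g), lying flat on the crate's top, 55 mm in front to 20 mm behind its centre and within 52 mm of its middle in y. Origin: centre of its underside, z axis up when flat
- nut2: one of three identical loose plain steel hexagon nuts (M12: 19 mm across flats, 22 mm across corners, 10 mm high, 11 mm bore, 17 g), lying flat on the crate's top, 55 mm in front to 20 mm behind its centre and within 52 mm of its middle in y. Origin: centre of its underside, z axis up when flat
- nut3: one of three identical loose plain steel hexagon nuts (M12: 19 mm across flats, 22 mm across corners, 10 mm high, 11 mm bore, 17 g), lying flat on the crate's top, 55 mm in front to 20 mm behind its centre and within 52 mm of its middle in y. Origin: centre of its underside, z axis up when flat
- dish: round green ceramic dish, 80 mm across, 24 mm high, on one end of the crate's top, about 132 mm from its middle in y. Origin: centre of underside. Bystander, not to be moved.
- phone_housing: white plastic phone back housing, 148 (x) by 72 (y) by 9 mm high, lying on the other end of the crate's top, about 132 mm from its middle in y. Origin: centre of underside. Bystander, not to be moved.
- pry_bar: flat steel pry bar, about 130 mm long along its y, 12 to 16 mm wide, 4 mm thick, near the rear edge of the crate's top (about 77 mm behind its centre). Origin: on the underside, at the middle of its shank. Bystander, not to be moved.
- pick: flat purple plastic opening pick, about 30 mm, 4 mm thick, on the bench. Origin: underside. Bystander, not to be moved.
- screwdriver: screwdriver 160 mm long, on the bench. Bystander, not to be moved.
- mug: white mug, 80 mm across, 95 mm high, on the bench to the left. Origin: centre of underside. Bystander, not to be moved.
- jar: closed amber jar, 60 mm across, 70 mm high, on the bench to the right. Origin: centre of underside. Bystander, not to be moved.
- tape_roll: empty-cored tape ring, 90 mm across, 20 mm high, on the bench to the right. Origin: centre of underside. Bystander, not to be moved.

How it is judged:
On the way, in this order (a step that is already met when the one before it is completed fails the run):
1. all three nuts have dropped into the bin while it is open (x of nut1 in the frame of bin_floor between -0.036 and 0.036 m and y of nut1 in the frame of bin_floor between -0.075 and 0.075 m and z of nut1 in the frame of bin_floor between -0.006 and 0.045 m and x of nut2 in the frame of bin_floor between -0.036 and 0.036 m and y of nut2 in the frame of bin_floor between -0.075 and 0.075 m and z of nut2 in the frame of bin_floor between -0.006 and 0.045 m and x of nut3 in the frame of bin_floor between -0.036 and 0.036 m and y of nut3 in the frame of bin_floor between -0.075 and 0.075 m and z of nut3 in the frame of bin_floor between -0.006 and 0.045 m and value of joint bin above 0.3 rad), for 0.2 s.
2. the bin is pushed shut (value of joint bin below 0.06 rad), for 0.2 s.
At the end, for the whole second after the job is handed in: The bin is shut (tilt under 0.06 rad) and all three nuts lie at rest inside it, between its walls and less than 45 mm above its floor (x of nut1 in the frame of bin_floor between -0.036 and 0.036 m and y of nut1 in the frame of bin_floor between -0.075 and 0.075 m and z of nut1 in the frame of bin_floor between -0.006 and 0.045 m and x of nut2 in the frame of bin_floor between -0.036 and 0.036 m and y of nut2 in the frame of bin_floor between -0.075 and 0.075 m and z of nut2 in the frame of bin_floor between -0.006 and 0.045 m and x of nut3 in the frame of bin_floor between -0.036 and 0.036 m and y of nut3 in the frame of bin_floor between -0.075 and 0.075 m and z of nut3 in the frame of bin_floor between -0.006 and 0.045 m and value of joint bin below 0.06 rad and linear speed of each of nut1, nut2, nut3 below 0.02 m/s); the robot touches nothing.
It fails at once if a nut is lifted more than 20 mm above the crate's top (height (world z) of any of nut1, nut2, nut3 above 0.12 m).
It fails at once if a bystander (dish, phone housing, pry bar, pick, screwdriver, mug, jar, tape ring) is moved more than 20 mm (distance of any of dish, phone_housing, pry_bar, pick, screwdriver, mug, jar, tape_roll from where it was at the start of the episode above 0.02 m).
It also fails if it takes over 64 s, if anything falls off the work surface, if the arm or the gripper's body presses on something with over 40 N, if the wrist force passes 120 N, or if a joint passes its speed limit or range.

### The arm

A 6-joint arm with a two-finger parallel gripper is mounted at the origin on the work surface. World frame = base frame: x ahead of the robot, y to its left, z up, the work surface at z = 0. Lengths are in m, angles in rad, forces in N, time in s.
With the tool pointing down it reaches from about 0.35 to 0.925 m from the base axis. Payload 6.4 kg.
Tool frame: the origin (TCP) lies between the finger pads; the fingertips stand 25 mm ahead of it and the grasp point (between the pads) lies 6 mm ahead of it (bot.nose_length is the distance from the TCP to the fingertips, in m); z points along the fingers, y is the line along which they close (so a half turn about z gives the same grasp; the last joint's range is limited). The gripper opens to 85 mm and grips with 20 to 120 N. Pads are 22 mm wide; open, the fingers measure 114 mm over their backs; the gripper's body (76 mm by 85 mm) begins 54 mm behind the grasp point. The pads swing forward as they close: fully open they stand 13 mm farther back than shut.
Start: joints at [-1.473, 0.245, 1.558, -0, 1.339, -0.174], TCP at [0.175, -0.626, 0.256] pointing down, gripper open.
Joint ranges: [-3.13, 3.13], [-1.02, 2.26], [0.13, 2.54], [-0.95, 4.09], [0.21, 2.88], [-2.74, 2.74]. Speed limits (rad/s): [2.57, 2.57, 3.14, 3.14, 3.14, 3.14].

### API

Orientations are given as a rotation vector (axis times angle).
In Python, from rig import sensors, viewer, bot, spotter gives the robot as it stands.
- The arm moves only by the tool step_arm, never from a script. Its argument "rows" is a list of rows, each a list of 4 numbers: the shift along the world's x, y, z in mm, then the turn about the world's z in degrees. A call has 1 to 20 rows; each row shifts and turns the commanded pose from where the row before left it; what a row does not reach is not made up. A row lasts 1/10 s, in which the tool goes at most 50 mm and 8.59 degrees, less where a joint would pass 70% of its speed; a pose out of reach is approached as far as the arm can. A call is refused whole if a number of a shift passes 50 or a number of a turn 8.59, either way. A call with a gripper value outside its range is refused whole. "gripper" is the finger opening in mm, from 0 to 85.4, set as the call begins (left out, the last holds). The fingers move at their own pace and stop on an object; the grip force is fixed at half the most. Time passes only in rows, so rows that do not move let the fingers close. It gives the time, the measured TCP pose, the force, the opening and the grip force at its end, in the units of the state.
- sensors.get_state(): the state, without advancing time (a new reading comes with each control period).
- viewer.read_camera(name): name is "scene" or "top"; returns a dict with "frame" (400x640x3 uint8, red, green, blue), "fx", "fy", "cx", "cy" (pixels), "dist" ([k1, k2, p1, p2, k3] as OpenCV has them; the pictures are not rectified), "eye" and "rotation" of the camera in the world. Camera axes: x right, y up, looking along -z (the intrinsics and any distortion apply to the point x, -y, -z); pixel columns grow to the right and rows downward; lengths in m; the calibration is good to about 2 mm. A picture is of the moment at which its call begins. There is no depth.
- bot.hand_in(): hands the job in; it is judged then, once.
Trained networks look in a picture, given as the dict that the camera call returned (one of the last four; its "shot" number tells which), for a name from the list of things; names that differ only in an ending like _2 or _b are one class to them, and where a whole thing is asked for, a point or a joint stands for the part that bears it (a point fixed in the world has none). Each returns a list of dicts, best first, with "p" (0 to 1); they miss things now and then, are a little off and sometimes report something else, mostly with a low value. They report only what shows in the picture. A call takes as long as a camera call.
- spotter.recognise(picture, name): "position" ([x, y, z] in m, in world coordinates, good to about 4 mm: the middle of the surface that is visible of it).
- spotter.place_of(picture, name): "position" ([x, y, z] in m, in world coordinates, good to about 4 mm: a listed point, or the origin of a listed thing).
The state is a dict: "clock": time; "q": joint angles; "qvel": joint speeds; "joint_torque": joint torques, N m; "tool_pos": TCP position; "tcp_rot": TCP orientation; "ft_force": force on the tool from outside, world axes, zero at the start; "moment": the same for the moment, N m; "width": finger opening in m; "gripper_force": force on a finger pad.
Only numpy, scipy, OpenCV 4.12 (cv2) and the standard library are available. Lean on these libraries where they do the work, as an engineer would, in place of code of your own. Each camera call takes 0.05 s, during which the arm holds its last target. There are 200 camera calls.

## Working session

There is one attempt and no reset: what is moved stays moved. The work goes in short steps, Python scripts to look and compute and a tool call to move; the robot and the scene stay as the last step left them, time stands still between calls to the robot, and variables do not carry over. Pictures are saved under pics/ and viewed, at most 10 in all, crops included, and the job is handed in when it is done.

Besides the shell and the picture viewer there is one more tool, called after "Request:" by a JSON object that holds its "fn" and its "kwargs". step_arm: Moves the arm, as the interface text tells. Its arguments: {"type":"object","properties":{"rows":{"type":"array","items":{"type":"array","items":{"type":"number"}}},"gripper":{"type":"number"}},"required":["rows"]}

```bash
mkdir -p pics; cat > h.py <<'E'
from rig import sensors, viewer, bot, spotter
import numpy as np, cv2
def save(p,n): cv2.imwrite('pics/'+n+'.png',cv2.cvtColor(p['frame'],cv2.COLOR_RGB2BGR))
def spot(p,names,k=1):
    for n in names:
        for d in spotter.place_of(p,n)[:k]: print(p['shot'],n,np.round(d['position'],3),round(d['p'],2))
def ray(p,uv,z):
    K=np.array([[p['fx'],0,p['cx']],[0,p['fy'],p['cy']],[0,0,1.]])
    n=cv2.undistortPoints(np.array(uv,float).reshape(-1,1,2),K,np.array(p['dist'],float))[:,0]
    d=np.c_[n[:,0],-n[:,1],-np.ones(len(n))]@np.array(p['rotation']).T
    e=np.array(p['eye']); return e+d*((z-e[2])/d[:,2])[:,None]
E
python3 - <<'E'
from h import *
for c in ('top','scene'):
    p=viewer.read_camera(c); save(p,c+'0')
    spot(p,['crate','bin_lip','bin_floor','dish','phone_housing','pry_bar','mug','jar','tape_roll','screwdriver','pick'])
    spot(p,['nut1'],6)
s=sensors.get_state(); print(s['clock'],s['tool_pos'],s['tcp_rot'],s['width'],bot.nose_length)
E
```

```text
1 crate [ 0.62  -0.097  0.001] 0.61
1 bin_floor [ 0.563 -0.084  0.036] 0.78
1 dish [0.647 0.031 0.101] 0.66
1 phone_housing [ 0.594 -0.228  0.099] 0.82
1 pry_bar [ 0.693 -0.134  0.099] 0.62
1 mug [ 0.572  0.439 -0.002] 0.84
1 jar [ 0.684 -0.456  0.   ] 0.78
1 tape_roll [ 0.443 -0.438 -0.002] 0.79
1 screwdriver [0.374 0.29  0.   ] 0.71
1 pick [ 0.401 -0.288 -0.001] 0.37
1 nut1 [ 0.638 -0.051  0.098] 0.61
1 nut1 [ 0.606 -0.094  0.1  ] 0.48
1 nut1 [ 0.603 -0.135  0.103] 0.46
2 crate [ 0.625 -0.096  0.002] 0.67
2 bin_lip [ 0.485 -0.065  0.069] 0.63
2 dish [0.645 0.03  0.108] 0.71
2 phone_housing [ 0.594 -0.23   0.096] 0.78
2 pry_bar [ 0.694 -0.133  0.104] 0.65
2 mug [0.369 0.29  0.   ] 0.16
2 jar [ 0.687 -0.452 -0.001] 0.77
2 tape_roll [ 0.441 -0.438  0.001] 0.59
2 screwdriver [0.368 0.286 0.001] 0.78
2 pick [ 0.49  -0.064  0.07 ] 0.64
2 nut1 [ 0.605 -0.134  0.103] 0.61
2 nut1 [ 0.607 -0.093  0.102] 0.48
2 nut1 [ 0.638 -0.049  0.098] 0.42
1.3 [ 0.17452128 -0.62614709  0.25628457] [-3.11260978e+00 -4.25624583e-01  3.66139938e-05] 0.0856147322219097 0.025
```

View pics/top0.png

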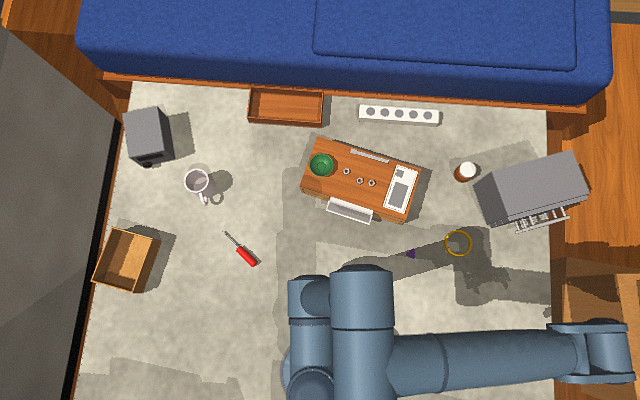

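View pics/scene0.png

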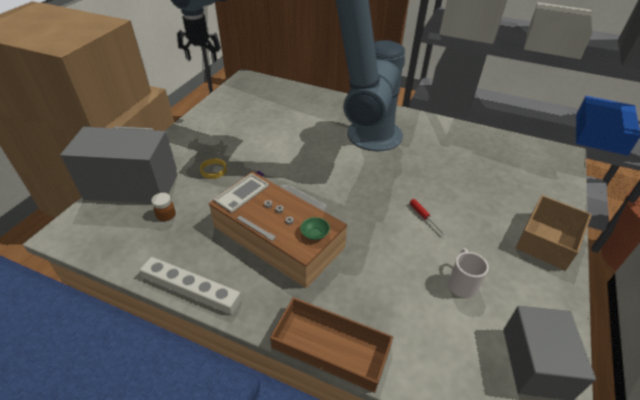

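```bash
python3 - <<'E'
from h import *
p=viewer.read_camera('top')
f=cv2.cvtColor(p['frame'],cv2.COLOR_RGB2BGR)[125:235,290:440]
cv2.imwrite('pics/crop1.png',cv2.resize(f,None,fx=5,fy=5,interpolation=cv2.INTER_CUBIC))
E
```

```text
(no output)
```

View pics/crop1.png

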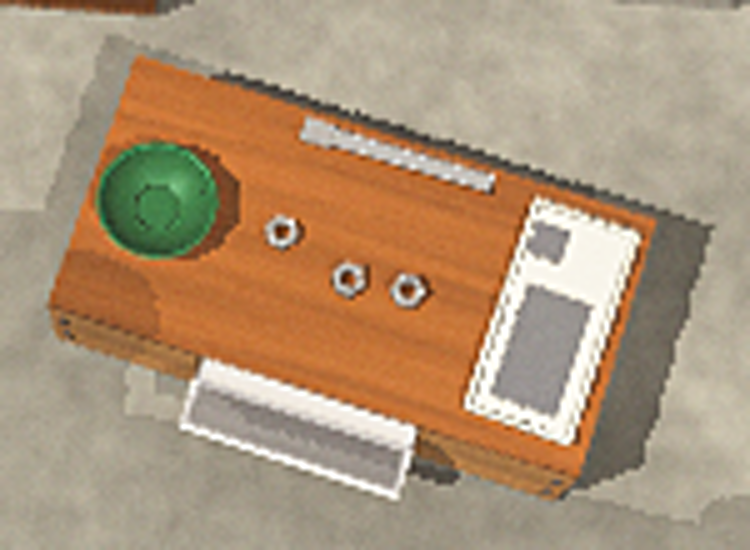

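```bash
cat >> h.py <<'E'
C=np.array([.622,-.098]);TH=0.
E
python3 - <<'E'
from h import *
p=viewer.read_camera('top')
f=lambda l,z:ray(p,[(290+(a+.5)/5-.5,125+(b+.5)/5-.5) for a,b in l],z)
c=f([(135,57),(655,217),(572,475),(52,303)],.1)[:,:2]; print(c.round(4)); o=c.mean(0)
ey=(c[0]-c[1]+c[3]-c[2]); th=np.arctan2(-ey[0],ey[1]); print(o,np.degrees(th),np.linalg.norm(ey)/2)
R=np.array([[np.cos(th),-np.sin(th)],[np.sin(th),np.cos(th)]])
L=lambda q:((q[:,:2]-o)@R*1000).round(1)
print('corn',L(f([(135,57),(655,217),(572,475),(52,303)],.1)))
print('nuts',L(f([(283,231),(350,279),(409,291)],.11)))
print('pry',L(f([(302,140),(493,190)],.104)),'dish',L(f([(158,200),(218,200)],.124)),'phone',L(f([(530,200),(465,408)],.109)))
print('lip',L(f([(183,430),(397,497)],.07)))
E
```

```text
Traceback (most recent call last):
  File "h.py", line 11, in ray
    e=np.array(p['eye']); return e+d*((z-e[2])/d[:,2])[:,None]
                                               ~^^^^^
IndexError: too many indices for array: array is 1-dimensional, but 2 were indexed
```

```bash
sed -i "s/np.array(p\['rotation'\]).T/cv2.Rodrigues(np.array(p['rotation'],float))[0].T/" h.py
python3 - <<'E'
from h import *
p=viewer.read_camera('top')
f=lambda l,z:ray(p,[(290+(a+.5)/5-.5,125+(b+.5)/5-.5) for a,b in l],z)
c=f([(135,57),(655,217),(572,475),(52,303)],.1)[:,:2]; print(c.round(4)); o=c.mean(0)
ey=(c[0]-c[1]+c[3]-c[2]); th=np.arctan2(-ey[0],ey[1]); print(o,np.degrees(th),np.linalg.norm(ey)/2)
R=np.array([[np.cos(th),-np.sin(th)],[np.sin(th),np.cos(th)]])
L=lambda q:((q[:,:2]-o)@R*1000).round(1)
print('corn',L(f([(135,57),(655,217),(572,475),(52,303)],.1)))
print('nuts',L(f([(283,231),(350,279),(409,291)],.11)))
print('pry',L(f([(302,140),(493,190)],.104)),'dish',L(f([(158,200),(218,200)],.124)),'phone',L(f([(530,200),(465,408)],.109)))
print('lip',L(f([(183,430),(397,497)],.07)))
print(p['rotation'],p['eye'])
E
```

```text
[[ 0.7482  0.057 ]
 [ 0.6644 -0.2909]
 [ 0.4895 -0.2441]
 [ 0.5763  0.0969]]
[ 0.61957308 -0.09526559] -13.90199318039732 0.3548727840731653
corn [[  88.2  178.7]
 [  90.5 -179.1]
 [ -90.5 -175.8]
 [ -88.2  176.1]]
nuts [[  2.3  48.2]
 [-14.7  -2.8]
 [-10.3 -41.3]]
pry [[ 66.9  55.6]
 [ 73.6 -73.3]] dish [[ -7.3 130.3]
 [  4.9  93.6]] phone [[ 73.  -97.9]
 [-72.3 -97.9]]
lip [[-135.7   70.7]
 [-133.9  -75.4]]
[ 0.16933449 -0.15202887 -1.48688987] [ 0.24132309 -0.01657643  1.49207933]
```

Request:
{"fn": "step_arm", "kwargs": {"gripper": 0, "rows": [[25,30,0,-1.5],[25,30,0,-1.5],[25,30,0,-1.5],[25,30,0,-1.5],[25,30,0,-1.5],[25,30,0,-1.5],[25,30,0,-1.5],[25,30,0,-1.5],[25,30,0,-1.5],[25,30,0,-1.5],[25,30,0,-1.5],[25,30,0,-1.5],[25,30,0,-1.5],[25,30,0,-1.5],[25,30,0,-1.5],[25,30,0,-1.5],[25,30,0,-1.5],[25,30,0,-1.5],[25,30,0,-1.5],[0,0,0,-1]]}}

```text
clock: 3.45
tool_pos: [0.6513, -0.0527, 0.2562]
tcp_rot: [-3.118, 0.375, -0.001]
ft_force: [-0.7, 0.6, 0.8]
width: -0.0003
gripper_force: 0.0
```

Request:
{"fn": "step_arm", "kwargs": {"rows": [[12,-6,-10,0],[0,0,-20,0],[0,0,-25,0],[0,0,-25,0],[0,0,-20,0],[0,0,-15,0],[0,0,-8,0],[0,0,-4,0],[0,0,0,0],[0,0,0,0]]}}

```text
clock: 4.45
tool_pos: [0.6622, -0.0623, 0.1305]
tcp_rot: [3.118, -0.381, 0.003]
ft_force: [-0.5, -0.4, 0.4]
width: 0.0004
gripper_force: 0.0
```

```bash
python3 - <<'E'
from h import *
p=viewer.read_camera('top');save(p,'t1')
s=viewer.read_camera('scene')
a=cv2.cvtColor(s['frame'],cv2.COLOR_RGB2BGR)[160:300,190:370]
b=cv2.cvtColor(p['frame'],cv2.COLOR_RGB2BGR)[115:255,280:460]
cv2.imwrite('pics/c2.png',cv2.resize(np.vstack([a,b]),None,fx=2.1*1,fy=2.1,interpolation=cv2.INTER_CUBIC))
E
```

```text
(no output)
```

View pics/c2.png

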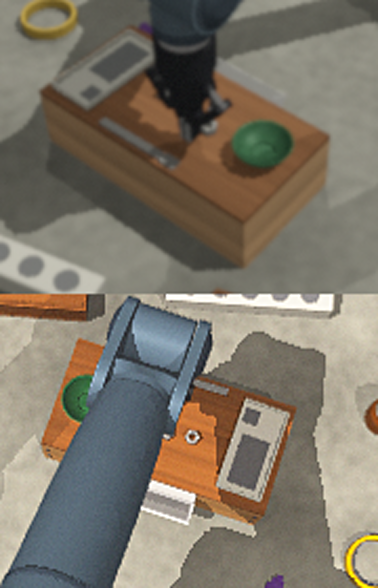

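Request:
{"fn": "step_arm", "kwargs": {"rows": [[1,5,-2,0],[-6,1.4,0,0],[-6,1.4,0,0],[-6,1.4,0,0],[-6,1.4,0,0],[-6,1.4,0,0],[-6,1.4,0,0],[-6,1.4,0,0],[-6,1.4,0,0],[-6,1.4,0,0],[-6,1.4,0,0],[-6,1.4,0,0],[-6,1.4,0,0],[-6,1.4,0,0],[-6,1.4,0,0],[-6,1.4,0,0],[-6,1.4,0,0],[-6,1.4,0,0],[-6,1.4,0,0],[-6,1.4,0,0]]}}

```text
clock: 6.55
tool_pos: [0.5479, -0.0304, 0.1272]
tcp_rot: [-3.118, 0.381, 0.0]
ft_force: [-1.0, 0.8, 0.0]
width: -0.0
gripper_force: 0.0
```

Request:
{"fn": "step_arm", "kwargs": {"rows": [[-5,1.2,0,0],[0,0,0,0],[0,0,0,0],[0,0,30,0],[0,0,40,0],[10,-20,30,0],[40,-30,0,0]]}}

```text
clock: 7.25
tool_pos: [0.5955, -0.0794, 0.2339]
tcp_rot: [3.117, -0.377, 0.015]
ft_force: [1.8, 0.2, 0.7]
width: -0.0001
gripper_force: 0.0
```

```bash
python3 - <<'E'
from h import *
for c in ('top','scene'):
    p=viewer.read_camera(c);save(p,c+'2'); spot(p,['nut1'],5); spot(p,['bin_lip'])
s=p
a=cv2.cvtColor(s['frame'],cv2.COLOR_RGB2BGR)[160:300,190:370]
p=cv2.imread('pics/top2.png')[115:255,280:460]
cv2.imwrite('pics/c3.png',cv2.resize(np.hstack([a,p]),None,fx=2.2,fy=2.2,interpolation=cv2.INTER_CUBIC))
E
```

```text
9 nut1 [ 0.61  -0.092  0.098] 0.58
9 nut1 [ 0.605 -0.134  0.104] 0.55
9 bin_lip [ 0.491 -0.066  0.07 ] 0.62
```

View pics/c3.png

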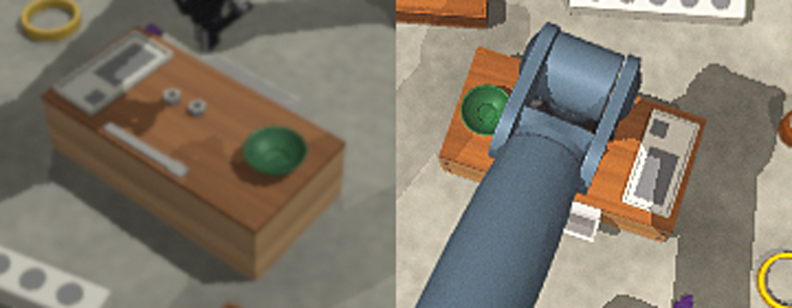

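Request:
{"fn": "step_arm", "kwargs": {"rows": [[30,-15,0,0],[0,0,0,0],[0,0,0,0]]}}

```text
clock: 7.85
tool_pos: [0.623, -0.0938, 0.2271]
tcp_rot: [-3.118, 0.38, 0.001]
ft_force: [0.7, -0.1, -1.1]
width: 0.0002
gripper_force: 0.0
```

```bash
python3 - <<'E'
from h import *
q=[]
for i in range(4): viewer.read_camera('top'); q.append(sensors.get_state()['tool_pos'])
print(np.round(q,4),np.mean(q,0))
E
```

```text
[[ 0.6228 -0.0936  0.2272]
 [ 0.6227 -0.0936  0.2273]
 [ 0.6228 -0.0936  0.2274]
 [ 0.6229 -0.0937  0.2275]] [ 0.62278547 -0.0936243   0.22733029]
```

Request:
{"fn": "step_arm", "kwargs": {"rows": [[12,-8,0,0],[0,0,-20,0],[0,0,-25,0],[0,0,-25,0],[0,0,-18,0],[0,0,-8,0],[0,0,-3,0],[0,0,0,0],[0,0,0,0]]}}

```text
clock: 8.95
tool_pos: [0.6362, -0.1026, 0.1297]
tcp_rot: [3.118, -0.381, 0.003]
ft_force: [-0.0, -0.0, -0.3]
width: 0.0003
gripper_force: 0.0
```

Request:
{"fn": "step_arm", "kwargs": {"rows": [[-6,1.5,0,0],[-6,1.5,0,0],[-6,1.5,0,0],[-6,1.5,0,0],[-6,1.5,0,0],[-6,1.5,0,0],[-6,1.5,0,0],[-6,1.5,0,0],[-6,1.5,0,0],[-6,1.5,0,0],[-6,1.5,0,0],[-6,1.5,0,0],[-6,1.5,0,0],[-6,1.5,0,0],[-6,1.5,0,0],[-6,1.5,0,0],[-6,1.5,0,0],[0,0,0,0],[0,0,0,0]]}}

```text
clock: 10.85
tool_pos: [0.5335, -0.0769, 0.1284]
tcp_rot: [3.118, -0.381, 0.0]
ft_force: [1.6, 0.8, -0.3]
width: -0.0002
gripper_force: 0.0
```

Request:
{"fn": "step_arm", "kwargs": {"rows": [[0,0,30,0],[0,0,40,0],[0,0,30,0],[40,-20,0,0],[40,-30,0,0],[0,0,0,0],[0,0,0,0]]}}

```text
clock: 11.55
tool_pos: [0.6138, -0.1273, 0.2273]
tcp_rot: [-3.118, 0.382, 0.003]
ft_force: [0.2, 0.7, -0.8]
width: 0.0001
gripper_force: 0.0
```

```bash
python3 - <<'E'
from h import *
for c in ('top','scene'):
    p=viewer.read_camera(c); spot(p,['nut1'],5); spot(p,['bin_lip'])
print(sensors.get_state()['tool_pos'])
E
```

```text
14 nut1 [0.375 0.29  0.002] 0.51
15 nut1 [ 0.606 -0.132  0.102] 0.37
15 bin_lip [ 0.489 -0.067  0.074] 0.67
[ 0.61307049 -0.12625471  0.22883861]
```

Request:
{"fn": "step_arm", "kwargs": {"rows": [[15,-13,0,0],[0,0,-20,0],[0,0,-25,0],[0,0,-25,0],[0,0,-18,0],[0,0,-8,0],[0,0,-3,0],[0,0,0,0],[0,0,0,0]]}}

```text
clock: 12.75
tool_pos: [0.6292, -0.1401, 0.1308]
tcp_rot: [3.118, -0.381, 0.004]
ft_force: [0.4, -0.4, 0.3]
width: -0.0001
gripper_force: 0.0
```

Request:
{"fn": "step_arm", "kwargs": {"rows": [[-6,1.5,0,0],[-6,1.5,0,0],[-6,1.5,0,0],[-6,1.5,0,0],[-6,1.5,0,0],[-6,1.5,0,0],[-6,1.5,0,0],[-6,1.5,0,0],[-6,1.5,0,0],[-6,1.5,0,0],[-6,1.5,0,0],[-6,1.5,0,0],[-6,1.5,0,0],[-6,1.5,0,0],[-6,1.5,0,0],[-6,1.5,0,0],[-6,1.5,0,0],[-3,0.7,0,0],[0,0,0,0],[0,0,0,0]]}}

```text
clock: 14.75
tool_pos: [0.5236, -0.1137, 0.1294]
tcp_rot: [3.118, -0.381, 0.001]
ft_force: [0.5, 0.4, -0.0]
width: 0.0001
gripper_force: 0.0
```

Request:
{"fn": "step_arm", "kwargs": {"rows": [[0,0,30,0],[0,0,40,0],[0,0,30,0],[-40,10,0,0],[-40,10,0,0],[-40,10,0,0],[-30,10,0,0],[0,0,0,0],[0,0,0,0]]}}

```text
clock: 15.65
tool_pos: [0.3737, -0.0738, 0.2298]
tcp_rot: [3.118, -0.381, 0.003]
ft_force: [0.0, -0.3, 0.6]
width: -0.0
gripper_force: 0.0
```

```bash
python3 - <<'E'
from h import *
for c in ('top','scene'):
    p=viewer.read_camera(c);save(p,c+'4'); spot(p,['nut1'],5); spot(p,['bin_lip'])
print(sensors.get_state()['tool_pos'])
s=p
a=cv2.cvtColor(s['frame'],cv2.COLOR_RGB2BGR)[160:300,190:370]
p=cv2.imread('pics/top4.png')[115:255,280:460]
cv2.imwrite('pics/c4.png',cv2.resize(np.hstack([a,p]),None,fx=2.2,fy=2.2,interpolation=cv2.INTER_CUBIC))
E
```

```text
16 nut1 [ 0.531 -0.116  0.028] 0.59
16 nut1 [ 0.538 -0.08   0.031] 0.54
16 nut1 [ 0.554 -0.03   0.029] 0.47
16 bin_lip [ 0.491 -0.064  0.074] 0.91
17 bin_lip [ 0.489 -0.065  0.073] 0.83
[ 0.37402855 -0.0738924   0.22926555]
```

View pics/c4.png

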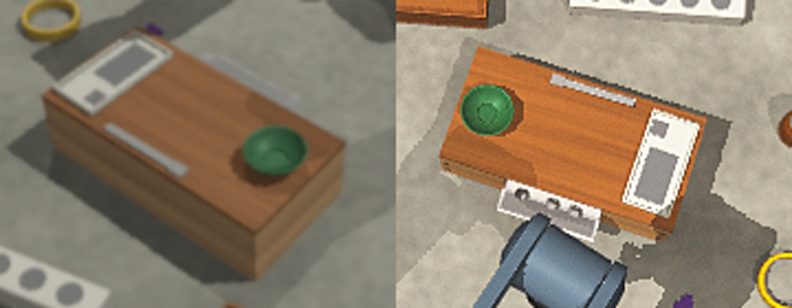

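Request:
{"fn": "step_arm", "kwargs": {"rows": [[40,10,0,0],[40,9,0,0],[0,0,-30,0],[0,0,-40,0],[0,0,-40,0],[0,0,-30,0],[0,0,-14,0],[0,0,0,0],[0,0,0,0]]}}

```text
clock: 16.85
tool_pos: [0.454, -0.0548, 0.0755]
tcp_rot: [-3.118, 0.381, 0.0]
ft_force: [-0.0, -0.2, 0.2]
width: -0.0002
gripper_force: 0.0
```

Request:
{"fn": "step_arm", "kwargs": {"rows": [[4,-1,0,0],[4,-1,0,0],[4,-1,0,0],[4,-1,0,0],[4,-1,0,0],[4,-1,0,0],[4,-1,0,0],[4,-1,0,0],[4,-1,0,0],[4,-1,0,0],[4,-1,0,0],[4,-1,0,0],[4,-1,0,0],[4,-1,0,0],[4,-1,0,0],[0,0,0,0]]}}

```text
clock: 18.45
tool_pos: [0.5143, -0.0699, 0.0754]
tcp_rot: [3.118, -0.381, 0.002]
ft_force: [0.0, 0.4, 0.9]
width: 0.0003
gripper_force: 0.0
```

Request:
{"fn": "step_arm", "kwargs": {"rows": [[2,-0.5,0,0],[1,-0.2,0,0],[1,-0.2,0,0],[0,0,0,0]]}}

```text
clock: 18.85
tool_pos: [0.5176, -0.0706, 0.0753]
tcp_rot: [3.118, -0.381, 0.0]
ft_force: [-1.1, -0.9, 1.2]
width: -0.0002
gripper_force: 0.2
```

Request:
{"fn": "step_arm", "kwargs": {"rows": [[1,-0.2,0,0],[1,-0.2,0,0],[1,-0.3,0,0],[0,0,0,0]]}}

```text
clock: 19.25
tool_pos: [0.5207, -0.0713, 0.0753]
tcp_rot: [-3.118, 0.381, -0.001]
ft_force: [-1.9, -1.3, 0.1]
width: 0.0001
gripper_force: 0.2
```

Request:
{"fn": "step_arm", "kwargs": {"rows": [[1,-0.2,0,0],[1,-0.3,0,0]]}}

```text
clock: 19.45
tool_pos: [0.522, -0.0716, 0.0751]
tcp_rot: [-3.118, 0.381, 0.003]
ft_force: [-6.1, 0.0, 3.8]
width: 0.0
gripper_force: 0.4
```

```bash
python3 - <<'E'
from h import *
s=viewer.read_camera('scene');print(sensors.get_state()['ft_force']); spot(s,['bin_lip'],3)
p=viewer.read_camera('top');spot(p,['bin_lip'],3)
E
```

```text
[-3.99248791  0.01545822  1.97743605]
```

Request:
{"fn": "step_arm", "kwargs": {"rows": [[1,-0.2,0,0],[1,-0.3,0,0],[0,0,0,0]]}}

```text
clock: 19.95
tool_pos: [0.522, -0.0714, 0.0742]
tcp_rot: [-3.117, 0.381, 0.011]
ft_force: [-11.2, 1.5, 4.8]
width: -0.0001
gripper_force: 0.0
```

Firm stop: the position no longer advances and the force climbs. I'll hold briefly, then back off and look.

Request:
{"fn": "step_arm", "kwargs": {"rows": [[1,-0.2,0,0],[0,0,0,0],[0,0,0,0],[-4,1,0,0],[-10,2,0,0],[-30,7,0,0],[-30,7,0,0],[0,0,40,0],[-25,0,50,0],[-10,-50,40,0],[0,-50,0,0],[0,-50,0,0],[0,-50,0,0],[0,-50,0,0],[0,0,0,0],[0,0,0,0]]}}

```text
clock: 21.55
tool_pos: [0.4211, -0.2948, 0.1908]
tcp_rot: [-3.118, 0.384, -0.001]
ft_force: [-0.6, 0.7, 0.3]
width: -0.0
gripper_force: 0.0
```

```bash
python3 - <<'E'
from h import *
p=viewer.read_camera('top'); spot(p,['nut1'],4); spot(p,['bin_lip','bin_floor','dish','phone_housing','pry_bar'])
f=cv2.cvtColor(p['frame'],cv2.COLOR_RGB2BGR)[125:235,290:440]
cv2.imwrite('pics/c5.png',cv2.resize(f,None,fx=5,fy=5,interpolation=cv2.INTER_CUBIC))
print(sensors.get_state()['tool_pos'])
E
```

```text
20 bin_lip [ 0.532 -0.071  0.09 ] 0.56
20 bin_floor [ 0.568 -0.081  0.018] 0.74
20 dish [0.648 0.032 0.1  ] 0.83
20 phone_housing [ 0.592 -0.226  0.1  ] 0.68
20 pry_bar [ 0.69  -0.134  0.1  ] 0.42
[ 0.42163197 -0.29306627  0.19094343]
```

View pics/c5.png

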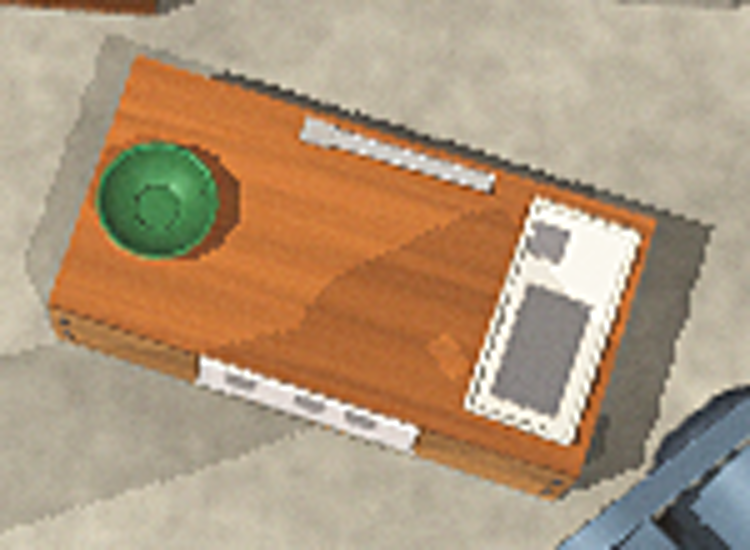

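The picture shows the bin flush with the front between about (197,370) and (417,440). The three nuts show through the panel at (240,381), (310,404) and (360,420), and the dish, phone housing and pry bar haven't moved.

```bash
python3 -c "
from rig import bot; print(bot.hand_in())"
```

```text
the job is handed in; nothing more can be done
None
```

All three nuts were swept into the bin and it was pushed shut against its stop; the last picture shows it flush with the nuts inside and the dish, phone housing and pry bar unmoved, and the job was handed in at about 22 s (no verdict was returned).

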